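Feed a vial carrier down the infeed chute to the escapement stop

TASK

Pick up the round blue vial carrier, keep it upright, stand it flat in the open loading bay at the high end of the sloped infeed chute and let go of it. Then push it down the chute, past the spring detent, until it rests against the orange sprung stop with the stop pressed in by a few millimetres; push gently, because pressing the stop in too far (more than about 8 mm) trips the escapement. Leave the carrier there, and do not knock the tube rack, the tub or the bottle about.

Things in the scene. Friction and masses are not known exactly. Their poses are not given: they have to be found in the camera images.
- carrier_center (a point): Centre (32 mm above the underside) of the loose carrier: blue puck 56 mm across, 30 mm high, with a glass neck (21 mm across, 30 to 44 mm up) and a red cap (25 mm across, 44 to 64 mm up) on its axis, z up out of the cap. About 0.2 kg, upright on the bench at first. Grasp the cap from above, fingertips 33 to 40 mm above the underside.
- chute: Fixed aluminium chute with blue guides, falling 12 degrees along its own +x (z vertical); origin on the bench under its middle. Floor at slope distance u: local x 0.978u, y 0, z 0.068-0.208u; floor normal (0.208,0,0.978); u from -175 mm (high end, open) to 175 mm, where a housing 85 mm wide, 48 mm high begins. Channel 60 mm wide between the walls. Friction holds the carrier on the slope.
- chute_bay (a point): Mid-floor point of the loading bay (u = -105 mm), where the carrier is stood flat on the sloped floor. The bay is open above from u = -175 to -75 mm; walls 14 mm high, with blue guides flaring outward above them to 25 mm above the floor.
- chute_detent (a point): Mid-floor point (u = -20 mm) beside the white sprung detent nose, which sticks 8 mm out of the +y wall; the carrier squeezes past with a few N of extra push. Here and on to u = 160 mm walls are 38 mm high; lips (from u = 5 mm, 34 to 38 mm above the floor) hold the carrier down and leave a 46 mm slot, open above, for shut fingers to follow behind it.
- chute_low (a point): Mid-floor point at u = 100 mm, the middle of the stop's setting range. The stop is an orange pad 48 mm wide, 26 mm high, facing up the slope. Its face is set differently each time, anywhere from u = 83 to 117 mm, and this point does not follow it: find it by feel. Touching it, the carrier's centre lies 28 mm up the slope from the face.
- stop (a joint): How far (m) the orange stop pad is pressed in, down the slope: 0 free, spring 1 N per mm, end of travel 16 mm; it trips beyond 9 mm. When the push is taken away the spring moves the carrier back a little until friction holds it against the pad, still pressed in about 1 mm.
- rack: Bystander: blue tube rack, 85 x 125 x 40 mm with small white caps to 52 mm; origin under its centre.
- tub: Bystander: white plastic tub, 150 mm across, 150 mm high; origin under its centre.
- bottle: Bystander: amber bottle, 60 mm across, 130 mm high; origin under its centre.

How it is judged:
By the outcome, as a careful person would: the job done as asked, in the order asked, and still so for the second after the job is handed in, with the robot touching nothing.
It also fails if it takes over 67 s, if anything falls off the work surface, if the arm or the gripper's body presses on something with over 40 N, if the wrist force passes 120 N, or if a joint passes its speed limit or range.

ROBOT

A 7-joint arm with a two-finger parallel gripper is mounted at the origin on the work surface. World frame = base frame: x ahead of the robot, y to its left, z up, the work surface at z = 0. Lengths are in m, angles in rad, forces in N, time in s.
With the tool pointing down it reaches from about 0.425 to 0.875 m from the base axis. Payload 4.7 kg.
Tool frame: the origin (TCP) lies at the very end of the fingers, on their centre line; the grasp point (between the pads) lies behind it (robot.grasp_offset is the z of the grasp point in the tool frame, in m); z points along the fingers, y is the direction in which the jaws open and shut (so a half turn about z gives the same grasp; the last joint's range is limited). The gripper opens to 87 mm and grips with 3 to 60 N. Pads are 19 mm wide; open, the fingers measure 117 mm over their backs; the gripper's body (75 mm by 190 mm) begins 51 mm behind the grasp point.
Start: joints at [-1.284, 0.321, -0.07, 1.45, 0.023, 1.371, -0.057], TCP at [0.175, 0.626, 0.223] pointing down, gripper open.
Joint ranges: [-2.86, 2.86], [-0.3, 2.09], [-1.38, 1.24], [0.06, 2.45], [-1.56, 4.7], [0.09, 2.05], [-2.69, 2.69]. Speed limits (rad/s): [2.57, 2.57, 3.14, 3.14, 3.14, 3.14, 3.14].

INTERFACE

Orientations are given as a 3x3 rotation matrix whose columns are the frame's x, y, z axes.
In Python, from bench import robot gives the robot as it stands. The module is installed in compiled form; this text tells all that it offers.
- The arm moves only by the tool send_rows, never from a script. Its argument "rows" is a list of rows, each a list of 7 numbers: the turn, a rotation vector about the tool's x, y, z in degrees, then the shift along the tool's x, y, z in cm, then the closure in counts, from 0 (fully open) to 255 (shut). A call has 1 to 20 rows; each row is the pose to reach, as a shift and turn from the pose measured when the call began, along the tool's axes at that moment; what a row does not reach only later rows make up. A row lasts 1/10 s, in which the tool goes at most 50 mm and 8.59 degrees, less where a joint would pass 70% of its speed; a pose out of reach is approached as far as the arm can. A call with a gripper value outside its range is refused whole. The fingers move at their own pace and stop on an object; the grip force is fixed at half the most. Time passes only in rows, so rows that repeat a pose let the fingers close. It gives the time, the measured TCP pose, the force and the opening at its end, in the units of the state.
- robot.state(): the state, without advancing time (a new reading comes with each control period).
- robot.camera(name): name is "side" or "top" or "wrist"; returns the picture (384x512x3 uint8, red, green, blue); there is no depth.
- robot.camera_params(name): a dict with "fx", "fy", "cx", "cy" (pixels), "camera_from_world" (4x4, takes a point from world to camera coordinates). Camera axes: x right, y down, z forward; pixel columns grow to the right and rows downward; lengths in m; the calibration is good to about 2 mm. A picture is of the moment at which its call begins: read the wrist's pose just before it. camera_params takes no time and is no camera call; for the wrist camera it gives the pose at the moment of the call.
- robot.hand_in(): hands the job in, once; it reports no verdict.
Trained networks look in the newest picture that a camera, given by its name, has taken for a name from the list of things; names that differ only in an ending like _2 or _b are one class to them, and where a whole thing is asked for, a point or a joint stands for the part that bears it (a point fixed in the world has none). Each returns a list of dicts, best first, with "confidence" (0 to 1); they miss things now and then, are a little off and sometimes report something else, mostly with a low value. They report only what shows in the picture. A call takes as long as a camera call.
- robot.boxes_of(query, camera): "position" ([column, row] in pixels, amid what is visible of it).
- robot.mark_of(query, camera): "position" ([column, row] in pixels: a listed point, or the origin of a listed thing).
The state is a dict: "time": time; "joint_pos": joint angles; "dq": joint speeds; "tau": joint torques, N m; "ee_pos": TCP position; "ee_rot": TCP orientation; "ft_force": force on the tool from outside, world axes, zero at the start; "moment": the same for the moment, N m; "gripper_width": opening from 0.0 (shut) to 1.0 (fully open).
Only numpy, scipy, OpenCV 4.12 (cv2) and the standard library are available. Lean on these libraries where they do the work, as an engineer would, in place of code of your own. Each camera call takes 0.05 s, during which the arm holds its last target. There are 200 camera calls.

## Working session

There is one attempt and no reset: what is moved stays moved. The work goes in short steps, Python scripts to look and compute and a tool call to move; the robot and the scene stay as the last step left them, time stands still between calls to the robot, and variables do not carry over. Pictures are saved under pics/ and viewed, about 8 in all and at most 12, crops included, and the job is handed in when it is done.

Besides the shell and the picture viewer there is one more tool, called after ">>>" as name(argument=value, ...), one argument or row to a line, values as JSON. send_rows: Moves the arm, as the interface text tells. Its arguments: {"type":"object","properties":{"rows":{"type":"array"}},"required":["rows"]}

```bash
mkdir -p pics; cat > h.py <<'E'
from bench import robot
import numpy as np, cv2
def save(cam,name):
    im=robot.camera(cam); cv2.imwrite(f'pics/{name}.png',im[:,:,::-1]); return im
def ray(cam,px):
    p=robot.camera_params(cam); T=np.linalg.inv(np.array(p['camera_from_world']))
    d=T[:3,:3]@np.array([(px[0]-p['cx'])/p['fx'],(px[1]-p['cy'])/p['fy'],1]); return T[:3,3],d
def at_z(cam,px,z):
    o,d=ray(cam,px); return o+d*(z-o[2])/d[2]
def tri(a,b):
    A=[];B=[]
    for cam,px in (a,b):
        o,d=ray(cam,px); d/=np.linalg.norm(d); P=np.eye(3)-np.outer(d,d); A.append(P);B.append(P@o)
    x=np.linalg.solve(sum(A),sum(B)); return x,[np.linalg.norm(A[i]@x-B[i]) for i in (0,1)]
def proj(cam,X):
    p=robot.camera_params(cam); c=np.array(p['camera_from_world'])@np.append(X,1); return np.array([p['fx']*c[0]/c[2]+p['cx'],p['fy']*c[1]/c[2]+p['cy']])
E
python3 - <<'E'
from h import *
np.set_printoptions(precision=4,suppress=True)
a=save('side','s0');b=save('top','t0')
cv2.imwrite('pics/st0.png',np.vstack([a,b])[:,:,::-1][:,:]) 
for q in ['carrier_center','chute','chute_bay','chute_detent','chute_low','rack','tub','bottle']:
    r={}
    for c in ('side','top'):
        m=robot.mark_of(q,c); print(q,c,[(np.round(x['position'],1).tolist(),round(x['confidence'],2)) for x in m[:2]])
        if m:r[c]=m[0]['position']
    if len(r)==2: print('   tri',*tri(('side',r['side']),('top',r['top'])))
print(robot.state(),robot.grasp_offset)
E
```

```text
carrier_center side [([284.3, 136.8], 0.68)]
carrier_center top [([371.9, 207.0], 0.53)]
   tri [ 0.4578 -0.3233  0.0307] [np.float64(0.008819453521398445), np.float64(0.008819453521398499)]
chute side [([230.2, 213.6], 0.83)]
chute top [([246.8, 162.0], 0.59)]
   tri [0.5788 0.0489 0.0056] [np.float64(0.004614198806155783), np.float64(0.004614198806155676)]
chute_bay side [([233.1, 166.1], 0.68)]
chute_bay top [([286.2, 157.4], 0.8)]
   tri [ 0.5862 -0.0631  0.0808] [np.float64(0.005069520736306456), np.float64(0.005069520736306122)]
chute_detent side [([229.9, 189.3], 0.7)]
chute_detent top [([253.5, 157.9], 0.77)]
   tri [0.5818 0.0289 0.0708] [np.float64(0.0034836932445056123), np.float64(0.0034836932445053894)]
chute_low side [([220.8, 223.3], 0.64), ([218.5, 142.8], 0.25)]
chute_low top [([213.9, 155.5], 0.91)]
   tri [0.5866 0.1436 0.0538] [np.float64(0.0024643399755806066), np.float64(0.0024643399755806057)]
rack side [([217.8, 142.0], 0.89)]
rack top [([246.2, 162.7], 0.73), ([253.5, 157.1], 0.72)]
   tri [0.575  0.0501 0.2236] [np.float64(0.029955024198714552), np.float64(0
[... 258 characters left out ...]
op [([192.4, 239.5], 0.77)]
   tri [0.3316 0.2042 0.0052] [np.float64(0.0047383037365520886), np.float64(0.0047383037365520886)]
{'time': 0.9, 'joint_pos': array([-1.2839,  0.321 , -0.0701,  1.4505,  0.0226,  1.3708, -0.0569]), 'dq': array([ 0.001 , -0.    ,  0.0001,  0.0022,  0.0004, -0.0002, -0.0003]), 'tau': array([  0.0003, -49.1095,  -0.4031, -31.2773,  -0.064 ,   0.0334,
         0.    ]), 'ee_pos': array([0.1752, 0.626 , 0.2226]), 'ee_rot': array([[-0.963 ,  0.2694,  0.    ],
       [ 0.2694,  0.963 ,  0.0001],
       [-0.    ,  0.0001, -1.    ]]), 'ft_force': array([ 0.1248, -0.6366,  0.9494]), 'moment': array([ 0.0091,  0.0072, -0.0094]), 'gripper_width': 0.9976998998185977} -0.0187
```

View pics/t0.png

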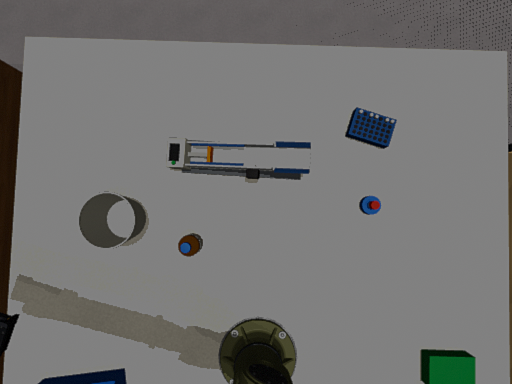

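View pics/s0.png

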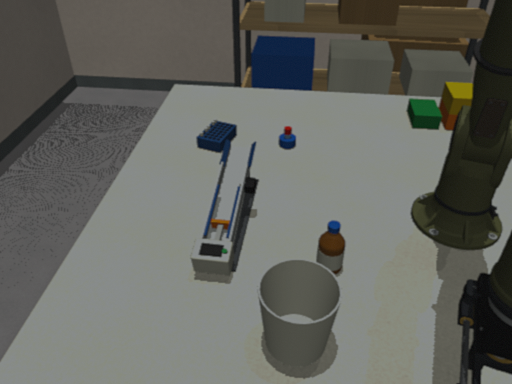

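The top view shows the chute lying along image −x (world +y), with the high end at col ~310, the orange stop at (210,155), the carrier at (371,205) and the rack at (371,128). The side view agrees, with the red cap at (288,130).

```bash
cat >> h.py <<'E'
def rel(R0,p0,R,p):
    from scipy.spatial.transform import Rotation as Ro
    return np.round(Ro.from_matrix(R0.T@R).as_rotvec(degrees=True),2), np.round(R0.T@(np.array(p)-p0)*100,2)
E
python3 - <<'E'
from h import *
np.set_printoptions(precision=4,suppress=True)
for c,zc in (('side',.056),('top',.060)):
    im=robot.camera(c); h=cv2.cvtColor(im,cv2.COLOR_RGB2HSV)
    m=(((h[...,0]<6)|(h[...,0]>172))&(h[...,1]>170)&(h[...,2]>90)).astype(np.uint8)
    n,l,s,ce=cv2.connectedComponentsWithStats(m)
    for i in range(1,n):
        if s[i,4]>10: print(c,'red',ce[i],s[i,4],at_z(c,ce[i],zc))
    m=((abs(h[...,0].astype(int)-14)<5)&(h[...,1]>180)&(h[...,2]>120)).astype(np.uint8)
    n,l,s,ce=cv2.connectedComponentsWithStats(m)
    for i in range(1,n):
        if s[i,4]>10: print(c,'orange',ce[i],s[i],at_z(c,ce[i],.072))
for q,z in (('chute',0),('chute_bay',.0898),('chute_detent',.0722),('chute_low',.0472)):
    for c in ('side','top'):
        for x in robot.mark_of(q,c)[:1]: print(q,c,at_z(c,x['position'],z))
p0=robot.state()['ee_pos'];R0=robot.state()['ee_rot']
Rt=np.array([[-1,0,0],[0,1,0],[0,0,-1.]])
for p in ([.44,.44,.26],[.58,.05,.30]): print(p,rel(R0,p0,Rt,p))
p=robot.camera_params('wrist');T=np.linalg.inv(p['camera_from_world']);print(R0.T@T[:3,:3],R0.T@(T[:3,3]-p0),p['fx'])
E
```

```text
side red [287.5   128.125] 16 [ 0.4581 -0.3357  0.056 ]
side orange [220.0323 220.8065] [212 219  17   4  31] [0.588  0.1551 0.072 ]
top red [374.8364 204.6364] 55 [ 0.4557 -0.3223  0.06  ]
top orange [208.1034 153.4138] [207 147   4  15  29] [0.5871 0.158  0.072 ]
chute side [ 0.5817  0.0408 -0.    ]
chute top [0.5677 0.0402 0.    ]
chute_bay side [ 0.5743 -0.0455  0.0898]
chute_bay top [ 0.5867 -0.0578  0.0898]
chute_detent side [0.5789 0.0241 0.0722]
chute_detent top [0.577  0.0271 0.0722]
chute_low side [0.5927 0.1362 0.0472]
chute_low top [0.5847 0.1472 0.0472]
[0.44, 0.44, 0.26] (array([  0.  ,   0.  , -15.63]), array([-30.51, -10.77,  -3.74]))
[0.58, 0.05, 0.3] (array([  0.  ,   0.  , -15.63]), array([-54.5 , -44.56,  -7.74]))
[[ 0.0001 -0.9601 -0.2795]
 [ 1.      0.0002 -0.0003]
 [ 0.0004 -0.2795  0.9601]] [ 0.0751  0.0005 -0.1623] 294.5561302210681
```

>>> send_rows(
  rows=[
    [0,0,-5,-5,-1.8,-1,0],
    [0,0,-8,-10,-3.6,-2,0],
    [0,0,-12,-15,-5.4,-3,0],
    [0,0,-15.6,-20,-7.2,-3.7,0],
    [0,0,-15.6,-25,-9,-3.7,0],
    [0,0,-15.6,-30.5,-11,-4,0],
    [0,0,-15.6,-33.5,-15,-5,0],
    [0,0,-15.6,-36.5,-19,-5.5,0],
    [0,0,-15.6,-39.5,-23,-6,0],
    [0,0,-15.6,-42.5,-27,-6.5,0],
    [0,0,-15.6,-45.5,-31,-7,0],
    [0,0,-15.6,-48.5,-35.5,-7.4,0],
    [0,0,-15.6,-51.5,-40,-7.7,0],
    [0,0,-15.6,-54.5,-44.6,-7.7,0],
    [0,0,-15.6,-54.5,-44.6,-7.7,0],
    [0,0,-15.6,-54.5,-44.6,-7.7,0],
    [0,0,-15.6,-54.5,-44.6,-7.7,0],
  ],
)

```text
time: 3.1
ee_pos: [0.5799, 0.0488, 0.2996]
ee_rot: [[-1.0, 0.003, 0.0], [0.003, 1.0, 0.001], [-0.0, 0.001, -1.0]]
ft_force: [0.7, 1.1, -0.1]
gripper_width: 0.999
```

```bash
python3 - <<'E'
from h import *
np.set_printoptions(precision=4,suppress=True)
s=robot.state();print(s['time'],s['ee_pos'],s['ee_rot'],s['joint_pos'],s['ft_force'])
im=save('wrist','w0')
for q,z in (('chute',0),('chute_bay',.0898),('chute_detent',.0722),('chute_low',.0472),('stop',.06),('carrier_center',.032),('rack',0)):
    for x in robot.mark_of(q,'wrist')[:1]: print(q,x['position'],x['confidence'],at_z('wrist',x['position'],z))
cv2.imwrite('pics/w0b.png',cv2.resize(im[:,:,::-1],(800,600),interpolation=cv2.INTER_CUBIC))
E
```

```text
3.1 [0.5799 0.0488 0.2996] [[-1.      0.003   0.0001]
 [ 0.003   1.      0.0006]
 [-0.0001  0.0006 -1.    ]] [-0.454   0.1498  0.3692  1.5176 -0.0547  1.4842  1.4839] [ 0.6501  1.0841 -0.0754]
chute [242.8, 159.5] 0.97 [0.5854 0.0456 0.    ]
chute_bay [164.3, 169.5] 0.68 [ 0.5829 -0.054   0.0898]
chute_detent [230.9, 165.5] 0.82 [0.5809 0.0307 0.0722]
chute_low [312.7, 168.1] 0.77 [0.5893 0.1461 0.0472]Traceback (most recent call last):
  File "<stdin>", line 6, in <module>
ValueError: it knows: bottle, carrier_center, chute, chute_bay, chute_detent, chute_low, rack, tub
```

```bash
python3 -c "
import cv2;i=cv2.imread('pics/w0.png');cv2.imwrite('pics/w0b.png',cv2.resize(i[60:260,60:460],(800,400),interpolation=cv2.INTER_CUBIC))"
```

```text
(no output)
```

View pics/w0b.png

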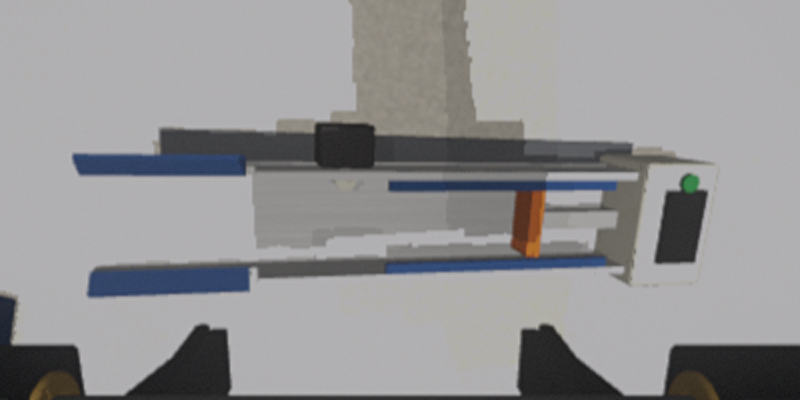

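The wrist view shows the bay guides at crop x 75–247, the detent box at (345,145), the lips from x~388 to 615, the orange pad at x 513–543 and the housing from x~640. Next I fit the chute pose to these edges.

```bash
cat >> h.py <<'E'
def cpt(c,u,v,w):  # chute pose c=(x,y,yaw); slope coords -> world
    s,k=.2079,.9781
    l=np.array([k*u+s*w, v, .068-s*u+k*w]); a=c[2]
    return np.array([c[0]+np.cos(a)*l[0]-np.sin(a)*l[1], c[1]+np.sin(a)*l[0]+np.cos(a)*l[1], l[2]])
E
python3 - <<'E'
from h import *
from scipy.optimize import least_squares
np.set_printoptions(precision=4,suppress=True)
F=[((390,191),(.005,.023,.038)),((615,189),(.160,.023,.038)),((386,263),(.005,-.023,.038)),((605,258),(.160,-.023,.038))]
f=lambda c:np.concatenate([proj('wrist',cpt(c,*X))-(np.array(p)/2+60) for p,X in F])
r=least_squares(f,[.58,.045,1.57],x_scale=[.01,.01,.05]);c=r.x
print(c,r.fun.reshape(-1,2)); np.save('c.npy',c)
q=lambda *X:(proj('wrist',cpt(c,*X))-60)*2
print('guide u-75 w25',q(-.075,.03,.025),q(-.075,-.03,.025),'u-175',q(-.175,.03,.025),q(-.175,-.03,.025),'hous',q(.175,.0425,.048),q(.175,-.0425,.048))
for n,u,z in (('bay',-.105,0),('det',-.02,0),('low',.1,0)): print(n,cpt(c,u,0,0))
for u in (.083,.09,.1,.11,.117): print('pad',u,q(u,.024,.026),q(u,-.024,.026),q(u,.024,0),q(u,-.024,0))
im=cv2.imread('pics/w0.png')
for row in (162,170,178,184): print(row,[tuple(im[row,x][::-1].tolist()) for x in range(312,336)])
E
```

```text
[0.5847 0.0476 1.5409] [[-0.5349 -0.1471]
 [ 0.2562  0.6693]
 [ 0.012   0.0419]
 [ 0.3245 -0.5242]]
guide u-75 w25 [254.5797 175.7596] [256.8471 271.4879] u-175 [ 73.7622 175.1015] [ 84.8419 276.577 ] hous [649.893  162.7656] [629.6109 287.7204]
bay [ 0.5816 -0.0551  0.0898]
det [0.5841 0.028  0.0722]
low [0.5876 0.1453 0.0472]
pad 0.083 [500.2596 186.0195] [493.7101 256.4576] [484.9981 180.215 ] [479.3063 246.7919]
pad 0.09 [510.1693 186.0204] [503.313  256.2026] [494.3763 180.2363] [488.4091 246.5846]
pad 0.1 [524.1976 186.0216] [516.9111 255.8416] [507.6594 180.2665] [501.3054 246.2909]
pad 0.11 [538.0769 186.0228] [530.3695 255.4842] [520.8096 180.2965] [514.0768 246.0001]
pad 0.117 [547.705  186.0237] [539.7085 255.2363] [529.9367 180.3172] [522.9434 245.7982]
162 [(126, 124, 123), (126, 123, 123), (126, 126, 123), (126, 125, 123), (125, 124, 123), (103, 84, 75), (89, 54, 38), (85, 48, 31), (86, 49, 34), (86, 49, 34), (84, 46, 30), (84, 47, 32), (85, 48, 33), (104, 59, 39), (138, 73, 37), (143, 76, 38), (142, 75, 39), (140, 73, 36), (144, 78, 37), (170, 107, 48), (138, 111, 95),
[... 494 characters left out ...]
 152), (115, 91, 83), (91, 55, 40), (86, 49, 34), (85, 49, 35), (87, 50, 35), (86, 50, 35), (85, 48, 35), (89, 52, 36), (135, 72, 40), (142, 76, 39), (140, 74, 38), (142, 78, 39), (160, 93, 41), (173, 108, 54), (171, 144, 128), (175, 172, 172), (177, 176, 177), (175, 174, 176), (177, 175, 176), (177, 175, 176)]
184 [(129, 128, 127), (130, 129, 128), (131, 130, 128), (122, 117, 114), (109, 97, 91), (97, 73, 60), (95, 58, 42), (93, 51, 33), (104, 57, 35), (106, 58, 38), (114, 62, 40), (168, 96, 43), (177, 111, 46), (177, 112, 47), (176, 111, 45), (176, 110, 43), (176, 109, 45), (167, 111, 65), (138, 126, 120), (129, 128, 128), (130, 129, 128), (129, 129, 127), (131, 128, 127), (130, 128, 128)]
```

>>> send_rows(
  rows=[
    [0,0,0,1.5,-4.7,0.5,0],
    [0,0,0,3,-9.3,1,0],
    [0,0,0,4.5,-14,2,0],
    [0,0,0,6,-18.7,2.5,0],
    [0,0,0,7.5,-23.4,3,0],
    [0,0,0,9,-28,4,0],
    [0,0,0,10.5,-32.7,5,0],
    [0,0,0,12.3,-37.4,5,0],
    [0,0,0,12.3,-37.4,5,0],
    [0,0,0,12.3,-37.4,5,0],
    [0,0,0,12.3,-37.4,5,0],
    [0,0,0,12.3,-37.4,5,0],
  ],
)

```text
time: 4.55
ee_pos: [0.4588, -0.3206, 0.2493]
ee_rot: [[-1.0, -0.006, 0.0], [-0.006, 1.0, 0.001], [-0.0, 0.001, -1.0]]
ft_force: [0.1, 0.1, 0.1]
gripper_width: 0.999
```

```bash
python3 - <<'E'
from h import *
np.set_printoptions(precision=4,suppress=True)
s=robot.state();print(s['time'],s['ee_pos'],s['joint_pos'],s['ft_force'])
im=save('wrist','w1')
h=cv2.cvtColor(im,cv2.COLOR_RGB2HSV)
m=(((h[...,0]<6)|(h[...,0]>172))&(h[...,1]>150)&(h[...,2]>60)).astype(np.uint8)
n,l,st,ce=cv2.connectedComponentsWithStats(m)
for i in range(1,n):
    if st[i,4]>30:
        print('red',ce[i],st[i],at_z('wrist',ce[i],.060))
m=((abs(h[...,0].astype(int)-110)<12)&(h[...,1]>140)&(h[...,2]>40)).astype(np.uint8)
n,l,st,ce=cv2.connectedComponentsWithStats(m)
for i in range(1,n):
    if st[i,4]>100:
        print('blue',ce[i],st[i],at_z('wrist',ce[i],.025))
for q in robot.mark_of('carrier_center','wrist')[:1]: print(q,at_z('wrist',q['position'],.032))
E
```

```text
4.55 [ 0.4588 -0.3206  0.2493] [-0.0515  0.127   0.677   1.6613 -0.0818  1.3824  2.2142] [0.1321 0.1068 0.1417]
red [245.3957 170.6074] [236 161  20  20 326] [ 0.4589 -0.3224  0.06  ]
blue [245.5958 162.2741] [226 145  40  41 861] [ 0.4551 -0.3222  0.025 ]
blue [238.6249 303.9398] [ 203  286   91   40 1245] [ 0.6755 -0.3318  0.025 ]
{'position': [242.9, 165.6], 'confidence': 0.71} [ 0.4581 -0.3261  0.032 ]
```

View pics/w1.png

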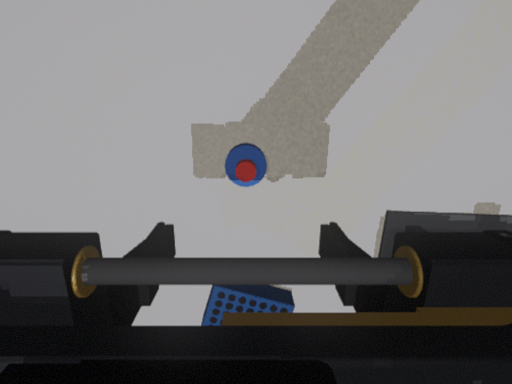

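>>> send_rows(
  rows=[
    [0,0,0,0.1,-0.2,4,0],
    [0,0,0,0.1,-0.2,8,0],
    [0,0,0,0.1,-0.2,12,0],
    [0,0,0,0.1,-0.2,15.5,0],
    [0,0,0,0.1,-0.2,18,0],
    [0,0,0,0.1,-0.2,20,0],
    [0,0,0,0.1,-0.2,21.3,0],
    [0,0,0,0.1,-0.2,21.3,0],
    [0,0,0,0.1,-0.2,21.3,0],
    [0,0,0,0.1,-0.2,21.3,80],
    [0,0,0,0.1,-0.2,21.3,150],
    [0,0,0,0.1,-0.2,21.3,200],
    [0,0,0,0.1,-0.2,21.3,230],
    [0,0,0,0.1,-0.2,21.3,230],
    [0,0,0,0.1,-0.2,21.3,230],
    [0,0,0,0.1,-0.2,21.3,230],
    [0,0,0,0.1,-0.2,21.3,230],
  ],
)

```text
time: 6.35
ee_pos: [0.4575, -0.323, 0.0363]
ee_rot: [[-1.0, -0.006, -0.0], [-0.006, 1.0, 0.001], [0.0, 0.001, -1.0]]
ft_force: [-0.3, -0.8, -0.7]
gripper_width: 0.356
```

>>> send_rows(
  rows=[
    [0,0,0,0,0,0,230],
    [0,0,0,0,0,0,230],
    [0,0,0,0,0,0,230],
    [0,0,0,0,0,-1,230],
    [0,0,0,0,0,-3,230],
    [0,0,0,0,0,-6,230],
    [0,0,0,0,0,-10,230],
    [0,0,0,0,0,-13,230],
    [0,0,0,0,0,-15,230],
    [0,0,0,0,0,-15,230],
    [0,0,0,0,0,-15,230],
  ],
)

```text
time: 7.45
ee_pos: [0.4572, -0.323, 0.186]
ee_rot: [[-1.0, -0.006, -0.0], [-0.006, 1.0, 0.001], [0.0, 0.001, -1.0]]
ft_force: [-0.4, 0.3, -2.4]
gripper_width: 0.277
```

```bash
python3 - <<'E'
from h import *
np.set_printoptions(precision=4,suppress=True)
s=robot.state();print(s['time'],s['ee_pos'],s['ft_force'],s['gripper_width'],s['ee_rot'])
im=save('wrist','w2')
h=cv2.cvtColor(im,cv2.COLOR_RGB2HSV)
m=((abs(h[...,0].astype(int)-110)<12)&(h[...,1]>140)&(h[...,2]>40)).astype(np.uint8)
n,l,st,ce=cv2.connectedComponentsWithStats(m)
for i in range(1,n):
    if st[i,4]>100: print('blue',ce[i],st[i])
c=np.load('c.npy');a=c[2];sl,k=.2079,.9781
X=np.array([np.cos(a)*k,np.sin(a)*k,-sl]);N=np.array([np.cos(a)*sl,np.sin(a)*sl,k]);
R=np.c_[np.cross(X,-N),X,-N]; 
R0=np.c_[np.cross([np.cos(a),np.sin(a),0],[0,0,-1]),[np.cos(a),np.sin(a),0],[0,0,-1]]
for w in (.036+.10,.036+.03,.036): print(w,cpt(c,-.105,0,w),rel(s['ee_rot'],s['ee_pos'],R,cpt(c,-.105,0,w)),rel(s['ee_rot'],s['ee_pos'],R0,cpt(c,-.105,0,w)))
E
```

```text
7.45 [ 0.4572 -0.323   0.186 ] [-0.4051  0.2805 -2.3898] 0.2766588799955132 [[-1.     -0.0055 -0.0001]
 [-0.0055  1.      0.0011]
 [ 0.0001  0.0011 -1.    ]]
blue [247.6347 211.8055] [ 204  191   87   50 2231]
0.136 [ 0.5824 -0.0268  0.2229] (array([12.06,  0.21,  2.02]), array([-12.69,  29.55,  -3.66])) (array([ 0.06, -0.01,  2.03]), array([-12.69,  29.55,  -3.66]))
0.066 [ 0.582  -0.0414  0.1544] (array([12.06,  0.21,  2.02]), array([-12.64,  28.09,   3.19])) (array([ 0.06, -0.01,  2.03]), array([-12.64,  28.09,   3.19]))
0.036 [ 0.5818 -0.0476  0.125 ] (array([12.06,  0.21,  2.02]), array([-12.62,  27.46,   6.12])) (array([ 0.06, -0.01,  2.03]), array([-12.62,  27.46,   6.12]))
```

View pics/w2.png

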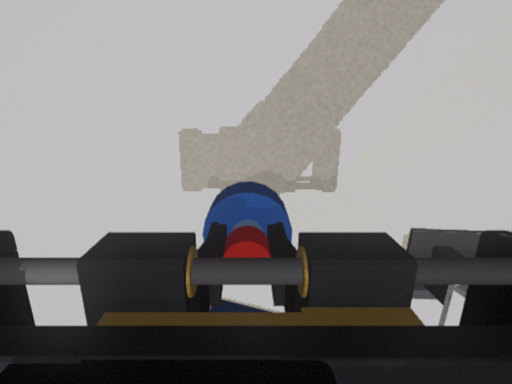

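The carrier is held and upright, with its opening matching the 25 mm cap. Next I go to a hover over the bay, tilting to match the slope.

>>> send_rows(
  rows=[
    [0,0,0,-1.2,2.7,-1,230],
    [0,0,0.5,-3,7,-3,230],
    [0,0,1,-5,11.5,-3.7,230],
    [0,0,1.5,-7,16,-3.7,230],
    [2,0,2,-9,20.5,-3.7,230],
    [4,0,2,-10.8,25,-3.7,230],
    [7,0,2,-12,28,-3.7,230],
    [10,0.1,2,-12.7,29.5,-3.7,230],
    [12,0.2,2,-12.7,29.5,-3.7,230],
    [12,0.2,2,-12.7,29.5,-3.7,230],
    [12.06,0.2,2,-12.7,29,-1.5,230],
    [12.06,0.2,2,-12.65,28.5,1,230],
    [12.06,0.2,2,-12.65,28.1,3.2,230],
    [12.06,0.2,2,-12.65,28.1,3.2,230],
    [12.06,0.2,2,-12.65,28.1,3.2,230],
    [12.06,0.2,2,-12.65,28.1,3.2,230],
  ],
)

```text
time: 9.1
ee_pos: [0.5823, -0.0412, 0.1545]
ee_rot: [[-1.0, 0.03, -0.006], [0.03, 0.978, -0.207], [-0.0, -0.207, -0.978]]
ft_force: [0.3, -0.0, -1.9]
gripper_width: 0.272
```

```bash
python3 - <<'E'
from h import *
np.set_printoptions(precision=4,suppress=True)
s=robot.state();print(s['time'],s['ee_pos'],s['ft_force'],s['gripper_width'],s['joint_pos'])
im=save('wrist','w3'); c=np.load('c.npy')
np.savez('w3.npz',T=robot.camera_params('wrist')['camera_from_world'])
for X in [(-.175,.03,0),(-.175,-.03,0),(-.175,.03,.014),(-.175,-.03,.014),(-.133,.0,.03),(-.105,.028,.03),(-.105,-.028,.03),(.005,.023,.038),(.005,-.023,.038)]: print(X,proj('wrist',cpt(c,*X)))
a=s['ee_rot']@np.array([0,0,.036])+s['ee_pos']; print('underside centre',a, cpt(c,-.105,0,.03))
cv2.imwrite('pics/w3b.png',cv2.resize(im[60:260,110:360,::-1],(750,600),interpolation=cv2.INTER_CUBIC))
E
```

```text
9.1 [ 0.5823 -0.0412  0.1545] [ 0.271  -0.0393 -1.9414] 0.272332628417745 [-0.4788  0.2432  0.4334  1.7296  0.1135  1.2106  1.4437]
(-0.175, 0.03, 0) [157.2306 165.086 ]
(-0.175, -0.03, 0) [163.2813 235.1009]
(-0.175, 0.03, 0.014) [151.7432 168.7192]
(-0.175, -0.03, 0.014) [158.5311 242.4733]
(-0.133, 0.0, 0.03) [207.1192 214.2682]
(-0.105, 0.028, 0.03) [246.0682 176.2565]
(-0.105, -0.028, 0.03) [246.122  249.5353]
(0.005, 0.023, 0.038) [410.0611 186.2059]
(0.005, -0.023, 0.038) [400.0694 248.3683]
underside centre [ 0.5821 -0.0487  0.1193] [ 0.5818 -0.0489  0.1192]
```

View pics/w3b.png

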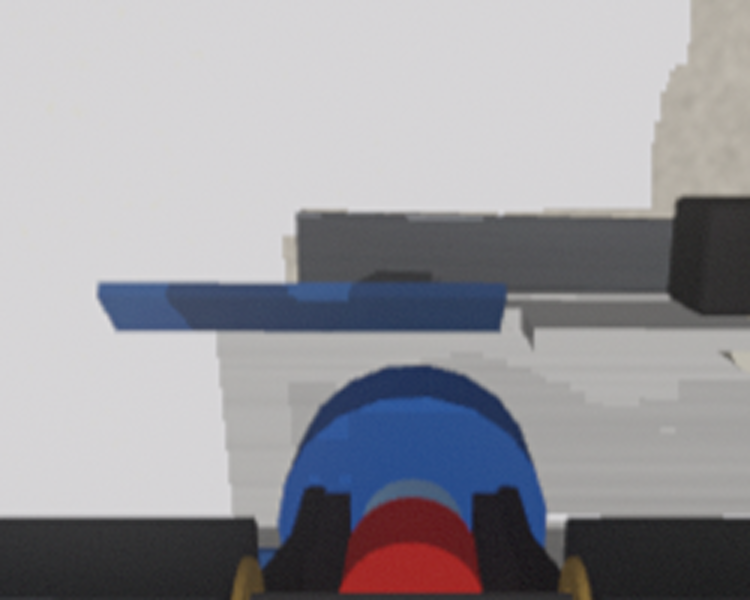

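```bash
python3 - <<'E'
from h import *
from scipy.optimize import least_squares
np.set_printoptions(precision=4,suppress=True)
s=robot.state();R,p=s['ee_rot'],s['ee_pos']
F=[(181.7,.028,0),(192.3,.028,.03),(225.7,.0125,.044),(241,.0125,.064)]
def f(q,n=4):
    out=[]
    for row,r,h in F:
        # tool x offset q0 at grasp height .036, tilt q1 ; carrier near side is +tool x
        t=np.linspace(-1,1,41); x=r*np.cos(t);y=r*np.sin(t);z=h-.036
        P=[R@np.array([q[0]+xx*np.cos(q[1])+z*np.sin(q[1]),yy,-(z*np.cos(q[1])-xx*np.sin(q[1]))])+p for xx,yy in zip(x,y)]
        out.append(min(proj('wrist',X)[1] for X in P)-row)
    return np.array(out)
print(f([0,0]))
r=least_squares(f,[0,0],x_scale=[.001,.01]);print(r.x,np.degrees(r.x[1]),r.fun)
c=np.load('c.npy')
for u,v,w in [(-.175,.03,.014),(-.075,.03,.014),(-.075,.03,0),(-.02,.03,.038),(-.05,.03,.038),(-.05,-.03,0)]: print((u,v,w),(proj('wrist',cpt(c,u,v,w))-[110,60])*3)
E
```

```text
[-4.5993 -3.5125 -3.6546 -3.7605]Traceback (most recent call last):
  File "<stdin>", line 15, in <module>
    return func(*args, **kwargs)
    result = trf(vector_fun.fun, vector_fun.jac, x0, f0, J0, lb, ub, ftol, xtol,
                 gtol, max_nfev, x_scale, loss_function, tr_solver,
                 tr_options.copy(), verbose, callback=callback_wrapped)
    return trf_no_bounds(
        fun, jac, x0, f0, J0, ftol, xtol, gtol, max_nfev, x_scale,
        loss_function, tr_solver, tr_options, verbose, callback=callback)
    J = jac(x)
    self._update_jac()
    ~~~~~~~~~~~~~~~~^^
    self.J = self.jac_wrapped(xp_copy(self.x), f0=self.f)
             ~~~~~~~~~~~~~~~~^^^^^^^^^^^^^^^^^^^^^^^^^^^^
    J, dct = approx_derivative(
             ~~~~~~~~~~~~~~~~~^
        self.fun,
        ^^^^^^^^^
    ...<2 lines>...
        **self.finite_diff_options,
        ^^^^^^^^^^^^^^^^^^^^^^^^^^^
    )
    ^
    J, _nfev = _dense_difference(fun_wrapped, x0, f0, h,
               ~~~~~~~~~~~~~~~~~^^^^^^^^^^^^^^^^^^^^^^^^
                             use_one_sided, method,
                             ^^^^^^^^^^^^^^^^^^^^^^
                             mf)
                             ^^^
    df = [f_eval - f0 for f_eval in f_evals]
                                    ^^^^^^^
    f = np.atleast_1d(self.fun(x, *self.args, **self.kwargs))
                      ~~~~~~~~^^^^^^^^^^^^^^^^^^^^^^^^^^^^^^
    return np.atleast_1d(self.fun(x))
                         ~~~~~~~~^^^
    return self.f(x, *self.args, **self.kwargs)
           ~~~~~~^^^^^^^^^^^^^^^^^^^^^^^^^^^^^^
  File "<stdin>", line 12, in f
  File "<stdin>", line 12, in <genexpr>
  File "h.py", line 16, in proj
    p=robot.camera_params(cam); c=np.array(p['camera_from_world'])@np.append(X,1); return np.array([p['fx']*c[0]/c[2]+p['cx'],p['fy']*c[1]/c[2]+p['cy']])
ValueError: time passes only in moves, steps and waits
```

```bash
python3 - <<'E'
s=open('h.py').read().replace("def ray(","_C={}\ndef params(cam):\n    t=(cam,float(robot.state()['time']))\n    if t not in _C:_C[t]=robot.camera_params(cam)\n    return _C[t]\ndef ray(").replace("    p=robot.camera_params(cam);","    p=params(cam);")
open('h.py','w').write(s)
E
python3 - <<'E'
from h import *
np.set_printoptions(precision=2,suppress=True)
c=np.load('c.npy')
for u,v,w in [(-.175,.03,.014),(-.075,.03,.014),(-.075,.03,0),(-.075,.03,.038),(0,.03,.038),(-.02,.022,.01)]: print((u,v,w),(proj('wrist',cpt(c,u,v,w))-[110,60])*3)
im=cv2.imread('pics/w3.png')
for col in (170,200,225,262,275): print(col,[(r,im[r,col].tolist()) for r in range(152,186)][::1] if col==225 else '')
E
```

```text
(-0.175, 0.03, 0.014) [125.23 326.16]
(-0.075, 0.03, 0.014) [529.55 326.04]
(-0.075, 0.03, 0) [522.59 315.15]
(-0.075, 0.03, 0.038) [543.71 348.19]
(0, 0.03, 0.038) [882.51 348.09]
(-0.02, 0.022, 0.01) [742.58 353.67]
170 
200 
225 [(152, [84, 82, 81]), (153, [95, 83, 79]), (154, [124, 89, 70]), (155, [138, 91, 63]), (156, [138, 92, 61]), (157, [137, 90, 61]), (158, [134, 88, 59]), (159, [128, 86, 60]), (160, [110, 76, 56]), (161, [95, 67, 52]), (162, [93, 66, 51]), (163, [91, 65, 50]), (164, [89, 63, 48]), (165, [93, 66, 51]), (166, [93, 64, 50]), (167, [93, 64, 49]), (168, [92, 63, 49]), (169, [93, 66, 53]), (170, [126, 113, 106]), (171, [166, 164, 164]), (172, [178, 179, 181]), (173, [178, 179, 180]), (174, [176, 178, 179]), (175, [176, 177, 178]), (176, [173, 175, 176]), (177, [173, 175, 176]), (178, [174, 176, 177]), (179, [175, 176, 178]), (180, [176, 178, 179]), (181, [174, 175, 177]), (182, [173, 174, 176]), (183, [175, 176, 177]), (184, [176, 177, 178]), (185, [177, 179, 180])]
262 
275
```

```bash
python3 -c "
import cv2;i=cv2.imread('pics/w3.png');cv2.imwrite('pics/w3c.png',cv2.resize(i[140:280,140:340],(800,560),interpolation=cv2.INTER_CUBIC))"
```

```text
(no output)
```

View pics/w3c.png

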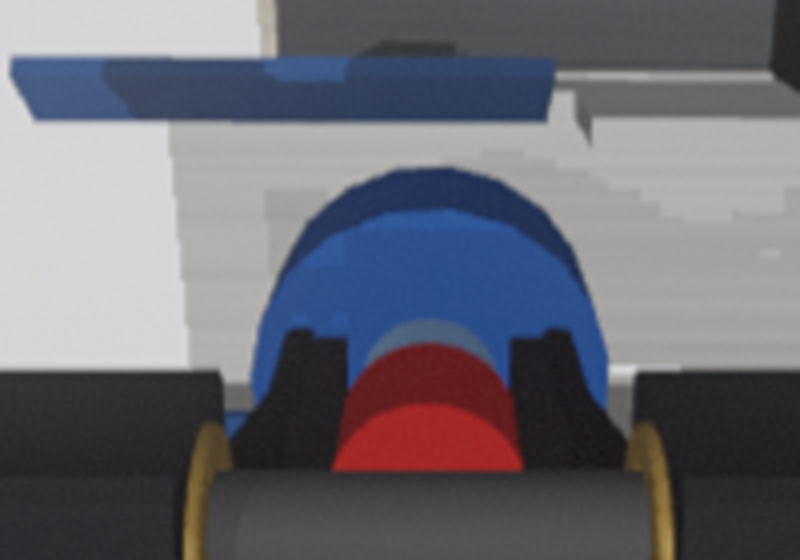

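The puck's near rim (row ~181) sits about 2 mm farther from the near wall than centred, so I shift +0.2 cm in tool x and descend slowly while watching the force.

>>> send_rows(
  rows=[
    [0,0,0,0.2,0,0,230],
    [0,0,0,0.2,0,0.5,230],
    [0,0,0,0.2,0,1,230],
    [0,0,0,0.2,0,1.4,230],
    [0,0,0,0.2,0,1.8,230],
    [0,0,0,0.2,0,2.1,230],
    [0,0,0,0.2,0,2.3,230],
    [0,0,0,0.2,0,2.5,230],
    [0,0,0,0.2,0,2.5,230],
    [0,0,0,0.2,0,2.5,230],
  ],
)

```text
time: 10.15
ee_pos: [0.5804, -0.0461, 0.1303]
ee_rot: [[-1.0, 0.029, -0.005], [0.03, 0.978, -0.207], [-0.001, -0.207, -0.978]]
ft_force: [0.1, -0.6, -1.9]
gripper_width: 0.278
```

```bash
python3 - <<'E'
from h import *
np.set_printoptions(precision=4,suppress=True)
s=robot.state();print(s['time'],s['ee_pos'],s['ft_force'],s['gripper_width'],s['moment'])
im=save('wrist','w4');s=robot.state();print(s['ft_force']);c=np.load('c.npy')
print((proj('wrist',cpt(c,-.105,.03,.014))-140)*4)
i=im[...,::-1];cv2.imwrite('pics/w4c.png',cv2.resize(i[140:280,140:340],(800,560),interpolation=cv2.INTER_CUBIC))
E
```

```text
10.15 [ 0.5804 -0.0461  0.1303] [ 0.1107 -0.6217 -1.9163] 0.27768416580733063 [ 0.3745 -0.0013  0.0289]
[ 0.679   1.1784 -1.7176]
[423.9378 156.3628]
```

View pics/w4c.png

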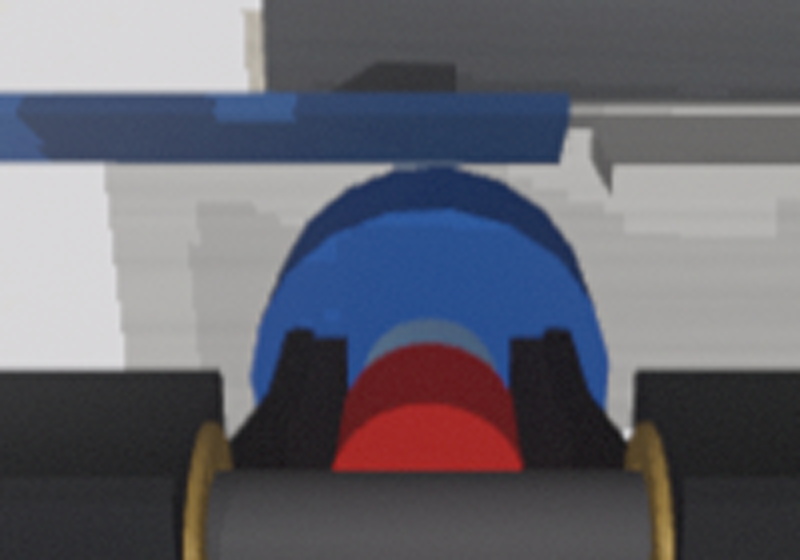

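>>> send_rows(
  rows=[
    [0,0,0,0.03,0,0.15,230],
    [0,0,0,0.03,0,0.3,230],
    [0,0,0,0.03,0,0.4,230],
    [0,0,0,0.03,0,0.5,230],
    [0,0,0,0.03,0,0.5,230],
    [0,0,0,0.03,0,0.5,230],
  ],
)

```text
time: 10.8
ee_pos: [0.5802, -0.047, 0.1255]
ee_rot: [[-1.0, 0.029, -0.005], [0.03, 0.978, -0.207], [-0.001, -0.207, -0.978]]
ft_force: [-0.6, 0.4, -1.8]
gripper_width: 0.278
```

>>> send_rows(
  rows=[
    [0,0,0,0,0,0.1,230],
    [0,0,0,0,0,0.1,230],
    [0,0,0,0,0,0.1,230],
  ],
)

```text
time: 11.1
ee_pos: [0.5803, -0.0472, 0.1246]
ee_rot: [[-1.0, 0.029, -0.005], [0.03, 0.978, -0.206], [-0.001, -0.206, -0.978]]
ft_force: [-0.3, -0.3, -1.1]
gripper_width: 0.277
```

>>> send_rows(
  rows=[
    [0,0,0,0,0,0.1,230],
    [0,0,0,0,0,0.1,230],
    [0,0,0,0,0,0.1,230],
  ],
)

```text
time: 11.4
ee_pos: [0.5807, -0.047, 0.1244]
ee_rot: [[-1.0, 0.029, -0.004], [0.029, 0.978, -0.206], [-0.002, -0.206, -0.979]]
ft_force: [-1.7, 2.4, 5.3]
gripper_width: 0.277
```

>>> send_rows(
  rows=[
    [0,0,0,0,0,0,200],
    [0,0,0,0,0,0,170],
    [0,0,0,0,0,0,100],
    [0,0,0,0,0,0,100],
    [0,0,0,0,0,0,100],
    [0,0,0,0,0,0,100],
    [0,0,0,0,0,-1,100],
    [0,0,0,0,0,-2.5,100],
    [0,0,0,0,0,-4.5,100],
    [0,0,0,0,0,-7,100],
    [0,0,0,0,-2.5,-7,150],
    [0,0,0,0,-5.5,-7,255],
    [0,0,0,0,-5.5,-7,255],
    [0,0,0,0,-5.5,-7,255],
    [0,0,0,0,-5.5,-7,255],
    [0,0,0,0,-5.5,-7,255],
    [0,0,0,0,-5.5,-7,255],
  ],
)

```text
time: 13.1
ee_pos: [0.5794, -0.0853, 0.2041]
ee_rot: [[-1.0, 0.027, -0.004], [0.028, 0.978, -0.206], [-0.002, -0.206, -0.979]]
ft_force: [0.2, -0.2, 0.0]
gripper_width: 0.066
```

```bash
python3 - <<'E'
from h import *
np.set_printoptions(precision=4,suppress=True)
s=robot.state();print(s['time'],s['ee_pos'],s['ft_force'],s['gripper_width'])
c=np.load('c.npy');a=c[2]
im=save('wrist','w5')
h=cv2.cvtColor(im,cv2.COLOR_RGB2HSV)
m=(((h[...,0]<6)|(h[...,0]>172))&(h[...,1]>150)&(h[...,2]>60)).astype(np.uint8)
n,l,st,ce=cv2.connectedComponentsWithStats(m)
for i in range(1,n):
    if st[i,4]>30: print('red',ce[i],st[i])
print('cap pred',proj('wrist',cpt(c,-.105,0,.064)),proj('wrist',cpt(c,-.105,0,.054)))
sl,k=.2079,.9781
X=np.array([np.cos(a)*k,np.sin(a)*k,-sl]);N=np.array([np.cos(a)*sl,np.sin(a)*sl,k]);R=np.c_[np.cross(X,-N),X,-N]
for u,w in ((-.155,.08),(-.155,.012)): print(u,w,cpt(c,u,0,w),rel(s['ee_rot'],s['ee_pos'],R,cpt(c,u,0,w)))
cv2.imwrite('pics/w5c.png',im[60:300,100:500,::-1])
E
```

```text
13.1 [ 0.5794 -0.0853  0.2041] [ 0.2489 -0.1825  0.0329] 0.06606641103457689
red [317.8611 210.7288] [ 300  192   37   38 1051]
cap pred [319.3195 214.1169] [316.2256 209.5206]
-0.155 0.08 [ 0.5806 -0.0874  0.1785] (array([0.12, 0.11, 0.11]), array([-0.12,  0.33,  2.55]))
-0.155 0.012 [ 0.5802 -0.1015  0.112 ] (array([0.12, 0.11, 0.11]), array([-0.11,  0.32,  9.35]))
```

View pics/w5c.png

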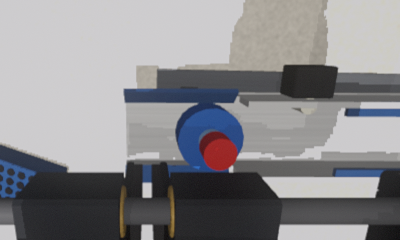

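The carrier stands in the bay between the walls (cap at full-frame (318,211), prediction (317,212)). Now I lower the shut fingers behind it.

>>> send_rows(
  rows=[
    [0.1,0.1,0.1,-0.15,0,2,255],
    [0.1,0.1,0.1,-0.15,0,4.5,255],
    [0.1,0.1,0.1,-0.15,0,6.5,255],
    [0.1,0.1,0.1,-0.15,0,8,255],
    [0.1,0.1,0.1,-0.15,0,8.8,255],
    [0.1,0.1,0.1,-0.15,0,9.2,255],
    [0.1,0.1,0.1,-0.15,0,9.2,255],
    [0.1,0.1,0.1,-0.15,0,9.2,255],
  ],
)

```text
time: 13.95
ee_pos: [0.5812, -0.1044, 0.1149]
ee_rot: [[-1.0, 0.029, -0.005], [0.03, 0.978, -0.207], [-0.002, -0.208, -0.978]]
ft_force: [-0.5, -0.4, 0.6]
gripper_width: 0.007
```

```bash
cat >> h.py <<'E'
def uvw(p):
    c=np.load('c.npy');o=cpt(c,0,0,0);M=np.c_[cpt(c,1,0,0)-o,cpt(c,0,1,0)-o,cpt(c,0,0,1)-o]
    return np.linalg.solve(M,np.array(p)-o)*1000
def feel(n=6):
    c=np.load('c.npy');o=cpt(c,0,0,0);M=np.c_[cpt(c,1,0,0)-o,cpt(c,0,1,0)-o,cpt(c,0,0,1)-o]
    F=[]
    for i in range(n):
        robot.camera('wrist');F.append(robot.state()['ft_force'])
    s=robot.state();print(s['time'],'uvw',np.round(uvw(s['ee_pos']),2),'F uvw',np.round(M.T@np.mean(F,0),2),'sd',np.round(np.std(F,0),2),s['gripper_width'],np.round(s['ee_rot'].ravel(),3))
E
python3 -c "
from h import *
feel()"
```

```text
14.25 uvw [-158.36   -0.62   13.8 ] F uvw [-0.33  0.17  0.35] sd [0.12 0.42 0.47] 0.006544446468676857 [-1.     0.029 -0.005  0.03   0.978 -0.207 -0.001 -0.208 -0.978]
```

>>> send_rows(
  rows=[
    [0,0,0,0,0.6,0,255],
    [0,0,0,0,1.2,0,255],
    [0,0,0,0,1.8,0,255],
    [0,0,0,0,2.4,0,255],
    [0,0,0,0,3.0,0,255],
    [0,0,0,0,3.6,0,255],
    [0,0,0,0,4.2,0,255],
    [0,0,0,0,4.8,0,255],
    [0,0,0,0,5.4,0,255],
    [0,0,0,0,6.0,0,255],
    [0,0,0,0,6.4,0,255],
    [0,0,0,0,6.8,0,255],
    [0,0,0,0,7.2,0,255],
    [0,0,0,0,7.2,0,255],
  ],
)

```text
time: 15.65
ee_pos: [0.5829, -0.0331, 0.0993]
ee_rot: [[-1.0, 0.029, -0.005], [0.029, 0.978, -0.207], [-0.001, -0.207, -0.978]]
ft_force: [1.1, -0.3, 0.3]
gripper_width: 0.007
```

```bash
python3 - <<'E'
from h import *
feel(4); im=save('wrist','w6')
cv2.imwrite('pics/w6c.png',im[60:300,60:460,::-1])
E
```

```text
15.85 uvw [-86.21  -0.57  13.78] F uvw [ 0.4  -0.1  -0.06] sd [0.59 0.39 0.44] 0.004301228457929371 [-1.     0.029 -0.005  0.03   0.978 -0.207 -0.001 -0.207 -0.978]
```

View pics/w6c.png

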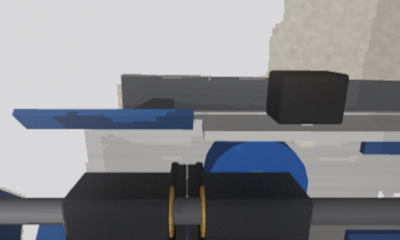

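The carrier is ahead of the fingers, upright, and entering the walled section (crop (256,170)). I keep going through the detent.

>>> send_rows(
  rows=[
    [0,0,0,0,0.4,0,255],
    [0,0,0,0,0.8,0,255],
    [0,0,0,0,1.2,0,255],
    [0,0,0,0,1.6,0,255],
    [0,0,0,0,2.0,0,255],
    [0,0,0,0,2.4,0,255],
    [0,0,0,0,2.8,0,255],
    [0,0,0,0,3.2,0,255],
  ],
)

```text
time: 16.7
ee_pos: [0.5842, -0.0025, 0.093]
ee_rot: [[-1.0, 0.03, -0.004], [0.03, 0.978, -0.207], [-0.002, -0.207, -0.978]]
ft_force: [1.5, -2.5, 1.7]
gripper_width: 0.01
```

>>> send_rows(
  rows=[
    [0,0,0,0,0.4,0,255],
    [0,0,0,0,0.8,0,255],
    [0,0,0,0,1.2,0,255],
    [0,0,0,0,1.6,0,255],
    [0,0,0,0,2.0,0,255],
    [0,0,0,0,2.4,0,255],
    [0,0,0,0,2.8,0,255],
    [0,0,0,0,2.8,0,255],
  ],
)

```text
time: 17.5
ee_pos: [0.5848, 0.0262, 0.0868]
ee_rot: [[-1.0, 0.028, -0.005], [0.029, 0.978, -0.207], [-0.001, -0.207, -0.978]]
ft_force: [0.5, -0.4, 0.2]
gripper_width: 0.005
```

```bash
python3 - <<'E'
from h import *
feel(4); im=save('wrist','w7')
c=np.load('c.npy')
h=cv2.cvtColor(im,cv2.COLOR_RGB2HSV)
m=((abs(h[...,0].astype(int)-108)<10)&(h[...,1]>140)&(h[...,2]>110)).astype(np.uint8)
n,l,st,ce=cv2.connectedComponentsWithStats(m)
for i in range(1,n):
    if st[i,4]>150: print('blue',ce[i],st[i])
for u in (-.03,-.01,.01,.03): print(u,[proj('wrist',cpt(c,u+d,0,.03)).round(1).tolist() for d in (-.028,.028)])
cv2.imwrite('pics/w7c.png',im[60:300,60:510,::-1])
E
```

```text
17.7 uvw [-25.74  -0.82  13.89] F uvw [0.26 0.29 0.15] sd [0.68 0.46 0.54] 0.005360464277330161 [-1.     0.029 -0.005  0.03   0.978 -0.207 -0.001 -0.207 -0.978]
blue [381.30638298 206.49787234] [305 202 116  11 705]
blue [320.32202415 223.71535365] [ 271  206   95   46 1739]
blue [ 76.55411255 295.08441558] [  26  285  100   21 1848]
-0.03 [[188.0, 247.4], [290.3, 247.4]]
-0.01 [[224.5, 247.4], [326.9, 247.4]]
0.01 [[261.1, 247.4], [363.4, 247.3]]
0.03 [[297.6, 247.4], [400.0, 247.3]]
```

View pics/w7c.png

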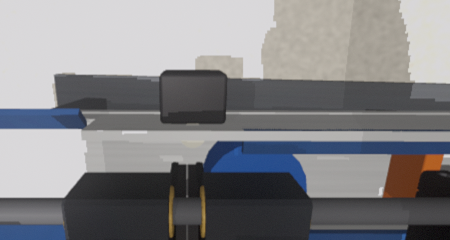

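The carrier is past the detent (u ≈ 12 mm) with the pad ahead. Vision puts touch near TCP u ≈ 40 mm, so I approach to 26 and then feel.

>>> send_rows(
  rows=[
    [0,0,0,0,0.4,0,255],
    [0,0,0,0,0.8,0,255],
    [0,0,0,0,1.2,0,255],
    [0,0,0,0,1.6,0,255],
    [0,0,0,0,2.0,0,255],
    [0,0,0,0,2.4,0,255],
    [0,0,0,0,2.8,0,255],
    [0,0,0,0,3.2,0,255],
    [0,0,0,0,3.6,0,255],
    [0,0,0,0,4.0,0,255],
    [0,0,0,0,4.3,0,255],
    [0,0,0,0,4.6,0,255],
    [0,0,0,0,4.9,0,255],
    [0,0,0,0,5.2,0,255],
    [0,0,0,0,5.2,0,255],
  ],
)

```text
time: 19.25
ee_pos: [0.5864, 0.0768, 0.0761]
ee_rot: [[-1.0, 0.029, -0.005], [0.029, 0.978, -0.207], [-0.001, -0.207, -0.978]]
ft_force: [-0.4, 1.4, -0.9]
gripper_width: 0.006
```

```bash
cat > look.py <<'E'
from h import *
feel(8); im=robot.camera('wrist'); c=np.load('c.npy')
h=cv2.cvtColor(im,cv2.COLOR_RGB2HSV)
m=((abs(h[...,0].astype(int)-11)<6)&(h[...,1]>130)&(h[...,2]>60)).astype(np.uint8)
n,l,st,ce=cv2.connectedComponentsWithStats(m)
for i in range(1,n):
    if st[i,4]>60: print('orange',ce[i].round(1),st[i])
for u in (.1,.105,.11,.115): print(u,'top',proj('wrist',cpt(c,u,.015,.026)).round(1),'bot',proj('wrist',cpt(c,u,.015,0)).round(1))
for r in (208,214): print(r,[im[r,x].tolist()[0] for x in range(330,440,1)])
cv2.imwrite(f"pics/k{robot.state()['time']:.1f}.png",im[:,:,::-1])
E
python3 look.py
```

```text
19.65 uvw [26.03 -0.94 14.05] F uvw [ 0.02  0.25 -0.02] sd [0.6  0.45 0.41] 0.00400581321878558 [-1.     0.03  -0.005  0.03   0.978 -0.207 -0.002 -0.207 -0.978]
orange [385.1 235.4] [ 367  215   40   43 1526]
0.1 top [382.1 218.9] bot [363.9 203.7]
0.105 top [391.2 218.9] bot [371.8 203.7]
0.11 top [400.4 218.8] bot [379.7 203.7]
0.115 top [409.5 218.8] bot [387.6 203.6]
208 [44, 43, 42, 44, 43, 44, 43, 41, 44, 44, 47, 44, 43, 43, 45, 43, 42, 43, 43, 40, 44, 44, 42, 41, 42, 42, 42, 43, 43, 40, 43, 43, 46, 44, 46, 46, 46, 46, 47, 47, 45, 46, 46, 46, 46, 48, 46, 48, 47, 46, 47, 48, 50, 48, 47, 47, 49, 46, 49, 51, 47, 50, 46, 48, 47, 46, 48, 48, 47, 47, 48, 49, 49, 47, 48, 48, 48, 48, 49, 45, 48, 46, 48, 47, 44, 46, 46, 47, 47, 46, 48, 46, 46, 48, 46, 47, 46, 48, 47, 44, 45, 46, 45, 45, 45, 46, 45, 47, 46, 44]
214 [39, 40, 42, 41, 43, 40, 41, 40, 41, 38, 40, 40, 41, 42, 41, 43, 43, 44, 41, 41, 41, 41, 76, 131, 143, 143, 141, 141, 142, 139, 139, 138, 138, 138, 139, 149, 151, 150, 120, 90, 83, 85, 84, 84, 83, 84, 85, 85, 84, 85, 84, 85, 85, 87, 86, 83, 86, 84, 95, 128, 146, 152, 156, 154, 155, 155, 156, 154, 154, 154, 155, 153, 154, 154, 153, 153, 146, 140, 138, 138, 138, 139, 138, 137, 138, 137, 138, 136, 137, 137, 135, 137, 137, 136, 136, 136, 136, 137, 136, 137, 136, 137, 137, 137, 136, 136, 137, 136, 136, 136]
```

>>> send_rows(
  rows=[
    [0,0,0,0,0.3,0,255],
    [0,0,0,0,0.6,0,255],
    [0,0,0,0,0.8,0,255],
    [0,0,0,0,0.8,0,255],
  ],
)

```text
time: 20.1
ee_pos: [0.5867, 0.0844, 0.0745]
ee_rot: [[-1.0, 0.029, -0.005], [0.029, 0.978, -0.207], [-0.001, -0.207, -0.978]]
ft_force: [-0.8, -0.5, -0.1]
gripper_width: 0.009
```

```bash
python3 look.py | head -2
```

```text
20.5 uvw [34.06 -0.94 14.05] F uvw [-0.09 -0.23  0.2 ] sd [0.63 0.32 0.54] 0.010962335467636513 [-1.     0.03  -0.005  0.03   0.978 -0.207 -0.002 -0.207 -0.978]
orange [375.9 233.4] [ 357  215   35   43 1048]
```

>>> send_rows(
  rows=[
    [0,0,0,0,0.1,0,255],
    [0,0,0,0,0.2,0,255],
    [0,0,0,0,0.3,0,255],
    [0,0,0,0,0.3,0,255],
  ],
)

```text
time: 20.95
ee_pos: [0.5868, 0.0867, 0.074]
ee_rot: [[-1.0, 0.03, -0.005], [0.03, 0.978, -0.207], [-0.002, -0.207, -0.978]]
ft_force: [0.8, -1.1, 0.3]
gripper_width: 0.004
```

```bash
python3 look.py | head -2
```

```text
21.35 uvw [37.04 -0.97 14.04] F uvw [-0.96 -0.06 -0.34] sd [0.71 0.26 0.49] 0.00534087546730107 [-1.     0.03  -0.005  0.03   0.978 -0.207 -0.002 -0.207 -0.978]
orange [372.3 232.9] [353 215  33  43 871]
```

>>> send_rows(
  rows=[
    [0,0,0,0,0.1,0,255],
    [0,0,0,0,0.2,0,255],
    [0,0,0,0,0.2,0,255],
  ],
)

```text
time: 21.7
ee_pos: [0.5868, 0.0882, 0.0737]
ee_rot: [[-1.0, 0.03, -0.005], [0.03, 0.978, -0.208], [-0.002, -0.208, -0.978]]
ft_force: [-0.0, -2.3, 1.1]
gripper_width: 0.003
```

```bash
python3 look.py | head -2
```

```text
22.1 uvw [38.72 -0.97 14.02] F uvw [-2.76  0.29  0.6 ] sd [0.46 0.59 0.44] 0.008191058017995165 [-1.     0.03  -0.005  0.03   0.978 -0.207 -0.002 -0.207 -0.978]
orange [372.  232.6] [353 214  33  44 855]
```

Contact at TCP u ≈ 36 mm, with force rising 1 N/mm and the pad now moving with the carrier, so it is pressed ~2.5 mm. I go 2 mm more.

>>> send_rows(
  rows=[
    [0,0,0,0,0.1,0,255],
    [0,0,0,0,0.2,0,255],
    [0,0,0,0,0.2,0,255],
    [0,0,0,0,0.2,0,255],
  ],
)

```text
time: 22.55
ee_pos: [0.587, 0.0898, 0.0733]
ee_rot: [[-1.0, 0.03, -0.005], [0.031, 0.978, -0.208], [-0.002, -0.208, -0.978]]
ft_force: [-1.4, -4.4, 2.1]
gripper_width: 0.004
```

```bash
python3 look.py | head -2
```

```text
22.95 uvw [40.64 -1.02 14.04] F uvw [-4.91 -0.01  1.67] sd [0.33 0.42 0.18] 0.009548217259187494 [-1.     0.03  -0.005  0.03   0.978 -0.207 -0.002 -0.207 -0.978]
orange [372.1 232.4] [353 214  33  44 864]
```

Pressed about 4.5 mm (4.9 N). I back off slowly, then rise clear.

>>> send_rows(
  rows=[
    [0,0,0,0,-0.1,0,255],
    [0,0,0,0,-0.2,0,255],
    [0,0,0,0,-0.3,0,255],
    [0,0,0,0,-0.4,0,255],
    [0,0,0,0,-0.5,0,255],
    [0,0,0,0,-0.8,0,255],
    [0,0,0,0,-1.2,0,255],
    [0,0,0,0,-1.8,0,255],
    [0,0,0,0,-2.2,-0.5,255],
    [0,0,0,0,-2.5,-2,255],
    [0,0,0,0,-2.5,-4.5,255],
    [0,0,0,0,-2.5,-8,255],
    [0,0,0,0,-2.5,-12,255],
    [0,0,0,0,-2.5,-15,255],
    [0,0,0,0,-2.5,-15,255],
    [0,0,0,0,-2.5,-15,255],
  ],
)

```text
time: 24.6
ee_pos: [0.5874, 0.0972, 0.2268]
ee_rot: [[-1.0, 0.03, -0.002], [0.03, 0.978, -0.206], [-0.004, -0.206, -0.979]]
ft_force: [0.1, -0.2, -1.3]
gripper_width: 0.006
```

```bash
python3 - <<'E'
from h import *
feel(3); c=np.load('c.npy')
im=save('wrist','w9')
h=cv2.cvtColor(im,cv2.COLOR_RGB2HSV)
for nm,m in (('red',((h[...,0]<5)|(h[...,0]>172))&(h[...,1]>150)&(h[...,2]>60)),('orange',(abs(h[...,0].astype(int)-11)<6)&(h[...,1]>130)&(h[...,2]>60))):
    n,l,st,ce=cv2.connectedComponentsWithStats(m.astype(np.uint8))
    for i in range(1,n):
        if st[i,4]>60: print(nm,ce[i].round(1),st[i])
for u in (.070,.075,.08): print('cap',u,proj('wrist',cpt(c,u,0,.064)).round(1),proj('wrist',cpt(c,u,0,.054)).round(1))
for u in (.1,.105,.11): print('face top',u,proj('wrist',cpt(c,u,.0,.026)).round(1))
t=robot.camera('top');print([robot.mark_of(q,'top')[0]['position'] for q in ('rack','tub','bottle')])
a=cv2.resize(im[100:340,130:480,::-1],(700,480),interpolation=cv2.INTER_CUBIC)
cv2.imwrite('pics/w9c.png',a)
E
```

```text
24.75 uvw [ 1.5250e+01 -2.0000e-02  1.6284e+02] F uvw [ 0.74 -0.21 -0.09] sd [0.19 0.6  0.49] 0.005273096939443355 [-1.     0.03  -0.007  0.031  0.978 -0.208  0.    -0.208 -0.978]
red [311.3 190.7] [298 176  28  30 630]
orange [335.7 182.2] [328 163  15  42 427]
cap 0.07 [306.1 191. ] [304.1 188.1]
cap 0.075 [311.6 190.9] [309.4 188.1]
cap 0.08 [317.  190.9] [314.6 188.1]
face top 0.1 [327.8 180.9]
face top 0.105 [332.6 180.9]
face top 0.11 [337.4 180.9]Traceback (most recent call last):
  File "<stdin>", line 11, in <module>
IndexError: list index out of range
```

```bash
python3 - <<'E'
from h import *
i=cv2.imread('pics/w9.png');a=cv2.resize(i[100:260,180:420],(720,480),interpolation=cv2.INTER_CUBIC);cv2.imwrite('pics/w9c.png',a)
t=save('top','t9');t0=cv2.cvtColor(cv2.imread('pics/t0.png'),cv2.COLOR_BGR2RGB)
# bystanders: colour masks before/after
d=(np.abs(t.astype(int)-t0).max(2)>60)
for n,(x0,y0,x1,y1) in dict(rack=(340,100,402,152),tub=(75,185,152,252),bottle=(174,228,208,260)).items(): print(n,'changed px',d[y0:y1,x0:x1].sum())
E
```

```text
rack changed px 0
tub changed px 600
bottle changed px 712
```

View pics/w9c.png

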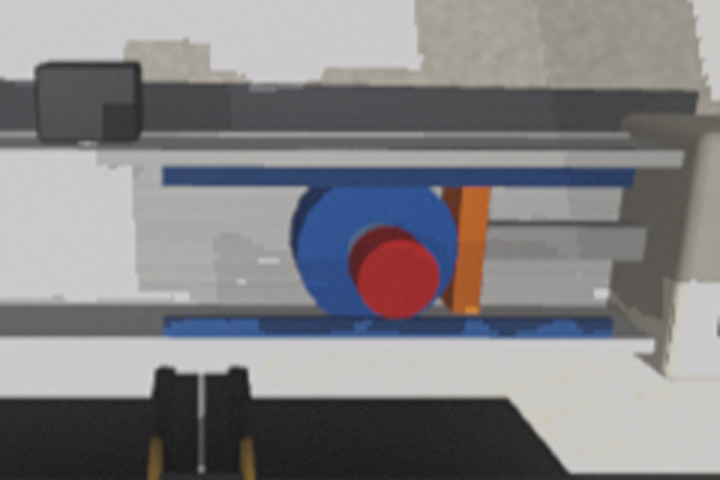

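The carrier sits flat against the orange pad (contact at crop (455,250)), under the lips, with the fingers clear. The tub and bottle pixel changes are probably arm shadow or occlusion, so I check them with the side camera before handing in.

```bash
python3 - <<'E'
from h import *
t=save('side','s9');s0=cv2.imread('pics/s0.png')[:,:,::-1]
for q in ('rack','tub','bottle'): print(q,[x['position'] for x in robot.mark_of(q,'side')[:1]])
h=lambda im:cv2.cvtColor(np.ascontiguousarray(im),cv2.COLOR_RGB2HSV)
for im in (s0,t):
    a=h(im)[220:236,322:346]; ys,xs=np.nonzero((a[...,1]>140)&(a[...,0]>100)); print('bottle cap',xs.mean()+322,ys.mean()+220,len(xs))
robot.hand_in()
E
```

```text
rack []
tub [[295.6, 341.0]]
bottle [[329.5, 265.3]]
bottle cap 333.6818181818182 226.5090909090909 110
bottle cap 333.70642201834863 226.55963302752295 109
the job is handed in; nothing more can be done
```

The carrier is in the chute, resting against the orange stop, and the job is handed in. The last clock reading before hand-in was about 25 s, against the 67 s limit.

- **Placing:** I gripped the carrier by the cap, tilted it to the 12° slope, and stood it flat in the loading bay. I felt the floor before letting go.
- **Pushing:** With shut fingers I pushed it down past the detent to the stop. Contact came at about the expected place, and the force then rose 1 N per mm. I stopped at 4.9 N, which is about 4.5 mm of press, well short of the trip point.
- **Backing off:** I withdrew slowly and lifted clear.

**Last checks:**
- The carrier's centre is at u ≈ 76 mm. The pad face is at about 104–105 mm, which fits the carrier touching it. The picture shows it upright under the lips with the fingers well away.
- The tub and bottle marks in the side camera are within 1 px of where they started, and the bottle's cap did not move. The rack's area in the top picture is unchanged.

**Checks that failed or disagreed:**
- The top-camera comparison showed changed pixels around the tub and bottle. I put this down to the arm's shadow or the arm being in the way, since the side camera shows no shift.
- The network did not find the rack in the last side picture, so the rack rests on the top picture alone.
- The remaining press of about 1 mm after backing off was not measured directly.

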